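Close the bowl and show it to the webcam

ROBOT

A 6-joint arm with a two-finger parallel gripper is mounted at the origin on the work surface. World frame = base frame: x ahead of the robot, y to its left, z up, the work surface at z = 0. Lengths are in m, angles in rad, forces in N, time in s.
With the tool pointing down it reaches from about 0.35 to 0.975 m from the base axis. Payload 4.9 kg.
Tool frame: the origin (TCP) lies on the centre line of the jaws, within the pads' length; the fingertips stand manip.tip_extent ahead of it and the grasp point (between the pads) lies 5 mm behind it (manip.tip_extent is the distance from the TCP to the fingertips, in m); z points along the fingers, y is the line along which they close (so a half turn about z gives the same grasp; the last joint's range is limited). The gripper opens to 85 mm and grips with 20 to 120 N. Pads are 22 mm wide; open, the fingers measure 114 mm over their backs; the gripper's body (76 mm by 85 mm) begins 54 mm behind the grasp point. The pads swing forward as they close: fully open they stand 13 mm farther back than shut.
Start: joints at [1.172, 0.053, 1.613, -0, 1.476, -0.119], TCP at [0.173, 0.601, 0.245] pointing down, gripper open.
Joint ranges: [-3.01, 3.01], [-1.01, 2.22], [0.06, 2.58], [-1.02, 4.17], [0.09, 2.62], [-3.14, 3.14]. Speed limits (rad/s): [2.57, 2.57, 3.14, 3.14, 3.14, 3.14].

INTERFACE

Orientations are given as a unit quaternion [w, x, y, z].
In Python, from bench import manip gives the robot as it stands. The module is installed in compiled form; this text tells all that it offers.
- The arm moves only by the tool arm_command, never from a script. Its argument "moves" is a list of rows, each an object with "dr": the turn, a rotation vector about the tool's x, y, z in rad, a list of three; "slide": the shift along the tool's x, y, z in cm, a list of three; "grip": the opening, from 0 (shut) to 1 (fully open). In form: [{"dr": [ax, ay, az], "slide": [tx, ty, tz], "grip": grip}, ...]. A call has exactly 5 rows; each row shifts and turns the commanded pose from where the row before left it, along the tool's axes as they then stand; what a row does not reach is not made up. A row lasts 1/10 s, in which the tool goes at most 50 mm and 8.59 degrees, less where a joint would pass 70% of its speed; a pose out of reach is approached as far as the arm can. A call is refused whole if a number of a shift passes 5 or a number of a turn 0.15, either way. A call with a gripper value outside its range is refused whole. The fingers move at their own pace and stop on an object; "squeeze" is the grip in N (left out, the last holds). Time passes only in rows, so rows that do not move let the fingers close, or fill a call up. It gives the time, the measured TCP pose, the force, the opening and the grip force at its end, in the units of the state.
- manip.read_state(): the state, without advancing time (a new reading comes with each control period).
- manip.snapshot(name): name is "scene" or "top" or "wrist"; returns a dict with "image" (384x512x3 uint8, red, green, blue), "fx", "fy", "cx", "cy" (pixels), "R" (3x3) and "t" (3): a world point X has camera coordinates R X + t. Camera axes: x right, y down, z forward; pixel columns grow to the right and rows downward; lengths in m; the calibration is good to about 2 mm. A picture is of the moment at which its call begins. There is no depth.
- manip.close_job(): hands the job in; it is judged then, once.
The state is a dict: "t": time; "joints": joint angles; "dq": joint speeds; "effort": joint torques, N m; "position": TCP position; "tcp_rot": TCP orientation; "contact_force": force on the tool from outside, world axes, zero at the start; "moment": the same for the moment, N m; "gripper_width": finger opening in m; "finger_force": force on a finger pad.
Only numpy, scipy, OpenCV 4.12 (cv2) and the standard library are available. Lean on these libraries where they do the work, as an engineer would, in place of code of your own. Each camera call takes 0.05 s, during which the arm holds its last target. There are 200 camera calls.

TASK

The small lidded bowl in the red tray has its lid sitting proud: while the bowl stands in the tray, press the lid down gently until it is fully home. Then pick the bowl up by its body (not by the lid) and hold it in the air for the webcam: upright, straight in front of the lens and level with it, the middle of the bowl 14 cm from the lens, and the bowl's lug pointing at the lens. Finish while still holding it there, without touching the webcam or disturbing the cup, dish, chopsticks and coaster rack.

Things in the scene. Friction and masses are not known exactly. Their poses are not given: they have to be found in the camera images.
- tray: Round red tray, fixed, 300 mm across, floor 4 mm above the table, rim 14 mm high. Origin: centre of its underside, on the table. The bowl and an open cup of similar width stand in it about 120 mm apart, in either order. Its shallow flip-top cover (same size, 10 mm high) lies folded open flat on the table beside it, towards the tray's -y.
- bowl_center (a point): Middle of the small white ceramic lidded bowl, on its axis, 28 mm above its underside. The body is 54 mm in diameter with straight sides from 12 to 44 mm above the underside; with the lid home the whole is 60 mm high; 220 g, lid included, up to a third more or less. One lug (12 mm wide, 12 mm tall) sticks out of one side at this height, to 44 mm from the axis. Axes: z up along the bowl's axis, x towards the lug.
- bowl_lug (a point): Centre of the outer end of the bowl's lug, 44 mm from the bowl's axis along its +x, 28 mm above its underside. Same axes as the bowl.
- lid_knob (a point): Centre of the flat top of the lid's knob (18 mm diameter, 9 mm tall), on the bowl's axis: 60 mm above the bowl's underside when the lid is home. The lid is white ceramic, 50 mm in diameter, narrower than the body, with a dark seal below it that shows only while the lid stands proud.
- lid (a joint): How far the lid stands proud of its seat, m: 0 is fully home, at the start 0.005 to 0.008, at most 0.009. It slides straight down along the bowl's axis, held by the seal's friction of about 5 N, stays where it is left and stops hard at 0; pulling on the lid draws it out again. About 10 to 20 N on the knob is ample; over 40 N is too hard.
- lens (a point): Centre of the front face of the webcam's lens (26 mm round barrel on a black head 85 mm wide, 34 mm tall, on a thin mast with a round 90 mm foot, to the robot's left), 170 to 230 mm above the table; the stand is fixed. The camera looks level along this frame's -x: the bowl's middle belongs at (-0.14, 0, 0) m in this frame, with the bowl's +x (lug) along this frame's +x. z up.
- cup_center (a point): Bystander: open white cup without lid or lug, 56 mm across the rim, 45 mm high, loose, in the tray. Point on its axis half-way up.
- dish_center (a point): Bystander: shallow round aluminium dish, 110 mm across, 22 mm high, loose on the table. Point on its axis half-way up.
- chopstick0_mid (a point): Bystander: bamboo chopstick, 230 mm long, 7 mm thick, lying loose on the table beyond the tray. Point at its middle.
- chopstick1_mid (a point): Bystander: the other chopstick, the same, lying beside the first.
- rack: Bystander: small fixed wooden coaster rack, 115 x 115 mm, 60 mm high, with 35 mm posts round a stack of coasters on top, and one drawer with a knob on its -x front. Origin: centre of its underside, on the table.
- rack_drawer0 (a joint): Opening of the rack's drawer, m; 0 is shut. It starts shut and stays so.
- bowl: The bowl itself: origin at the centre of its underside, same axes as point bowl_center.
- webcam: The webcam's stand: origin at the centre of the foot's underside, on the table; the camera looks along its -x.
Mind the look-alikes: they are no part of the job. What is meant by the webcam is not blue, and is the larger of those in its own colour. Leave any yellow look-alike of the bowl alone.

How it is judged:
On the way, in this order (a step that is already met when the one before it is completed fails the run):
1. the lid is pressed fully home (within 1.5 mm) while the bowl stands in the tray (value of joint lid below 0.0015 m and height (world z) of bowl_center below 0.04 m and angle between bowl_center's own z axis and vertical below 0.15 rad), for 0.2 s.
2. the bowl is lifted clear of the tray with its lid home (height (world z) of bowl_center above 0.1 m and value of joint lid below 0.0015 m), for 0.1 s.
At the end, for the whole second after the job is handed in: Bowl gripped by its body, at rest in mid-air, fingers off the lid, lid home within 1.5 mm; its middle 140 mm (+-25) before the lens, 20 mm off its axis at most each way; upright within 0.15 rad, lug to the lens within 0.25 rad; loose bystanders within 30 mm, drawer shut (10 mm) (value of joint lid below 0.0015 m and x of bowl_center in the frame of lens between -0.165 and -0.115 m and y of bowl_center in the frame of lens between -0.02 and 0.02 m and z of bowl_center in the frame of lens between -0.02 and 0.02 m and angle between bowl_center's own z axis and vertical below 0.15 rad and angle between the x axis of bowl_center and the x axis of lens, either way round below 0.25 rad and distance between bowl_lug and lens below 0.135 m and height (world z) of bowl_center above 0.12 m and contact force between the fingers and bowl above 1 N and contact force between the fingers and lid below 1 N and contact force between bowl and tray below 0.05 N and contact force between bowl and rack below 0.05 N and linear speed of bowl below 0.03 m/s and distance of each of cup_center, dish_center, chopstick0_mid, chopstick1_mid from where it was at the start of the episode below 0.03 m and value of joint rack_drawer0 below 0.01 m); the arm keeps its last pose, push and grip.
It fails at once if the lid is hit or pressed harder than 40 N (contact force between the fingers and lid above 40 N).
It fails at once if the bowl is tipped by more than 0.6 rad (angle between bowl_center's own z axis and vertical above 0.6 rad).
It fails at once if the webcam is touched (contact force between any of the fingers, the arm, bowl and webcam above 1 N).
It fails at once if the cup, dish or a chopstick is moved by more than 30 mm or the rack's drawer is pulled open (distance of any of cup_center, dish_center, chopstick0_mid, chopstick1_mid from where it was at the start of the episode above 0.03 m or value of joint rack_drawer0 above 0.01 m).
It also fails if it takes over 48 s, if anything falls off the work surface, if the arm or the gripper's body presses on something with over 40 N, if the wrist force passes 120 N, or if a joint passes its speed limit or range.

## Working session

There is one attempt and no reset: what is moved stays moved. The work goes in short steps, Python scripts to look and compute and a tool call to move; the robot and the scene stay as the last step left them, time stands still between calls to the robot, and variables do not carry over. Pictures are saved under pics/ and viewed, at most 10 in all, crops included, and the job is handed in when it is done.

Besides the shell and the picture viewer there is one more tool, called as name([rows], argument=value, ...), one row to a line, values as JSON. arm_command: Moves the arm, as the interface text tells. Its arguments: {"type":"object","properties":{"moves":{"type":"array","items":{"type":"object","properties":{"dr":{"type":"array","items":{"type":"number"}},"slide":{"type":"array","items":{"type":"number"}},"grip":{"type":"number"}}}},"squeeze":{"type":"number"}},"required":["moves"]}

```bash
mkdir -p pics; cat > h.py <<'E'
import numpy as np, cv2
from bench import manip
def snap(n,f):
    s=manip.snapshot(n); np.savez('pics/'+f+'.npz',**s); cv2.imwrite('pics/'+f+'.png',s['image'][:,:,::-1]); return s
def ray(s,u,v):
    R=np.array(s['R']);t=np.array(s['t'])
    d=R.T@np.array([(u-s['cx'])/s['fx'],(v-s['cy'])/s['fy'],1]); return -R.T@t,d
def onz(s,u,v,z):
    c,d=ray(s,u,v); return c+d*(z-c[2])/d[2]
def proj(s,X):
    p=s['R']@np.array(X)+s['t']; return np.array([s['fx']*p[0]/p[2]+s['cx'],s['fy']*p[1]/p[2]+s['cy']])
def tri(s1,p1,s2,p2):
    c1,d1=ray(s1,*p1);c2,d2=ray(s2,*p2)
    k=np.linalg.lstsq(np.c_[d1,-d2],c2-c1,rcond=None)[0]
    a=c1+d1*k[0];b=c2+d2*k[1]; return (a+b)/2,np.linalg.norm(a-b)
E
python3 - <<'E'
from h import *
a=snap('scene','s0');b=snap('top','t0')
for s in(a,b): print(s['fx'],-s['R'].T@s['t'],s['R'][2])
print(manip.tip_extent,manip.read_state())
im=np.vstack([a['image'],b['image']])
E
```

```text
394.4085195006818 [ 1.20186094 -0.35057416  0.7729058 ] [-0.60194488  0.48294122 -0.63594822]
473.40331674107847 [0.38774049 0.17257471 1.30401229] [ 0.1646789  -0.02221308 -0.98609707]
0.014 {'t': 0.1, 'joints': array([ 1.17198744e+00,  5.32710030e-02,  1.61412840e+00,  1.00115614e-05,
        1.47599691e+00, -1.19021639e-01]), 'dq': array([-0.00099578, -0.00033097, -0.0025895 ,  0.00016862,  0.00016873,
       -0.0007888 ]), 'effort': array([ 2.04642021e-06, -3.94904959e+01, -3.71363211e+01, -1.43262428e-04,
        3.90848887e-03,  9.83761083e-06]), 'position': array([0.17239927, 0.60020641, 0.24421513]), 'tcp_rot': array([-2.35714628e-04,  1.39438195e-01,  9.90230365e-01, -8.70496160e-04]), 'contact_force': array([-0.4498138 , -0.37261585,  0.01220825]), 'moment': array([0.04182179, 0.07082594, 0.01041163]), 'finger_force': 0.0, 'gripper_width': 0.08531469376584844}
```

View pics/s0.png

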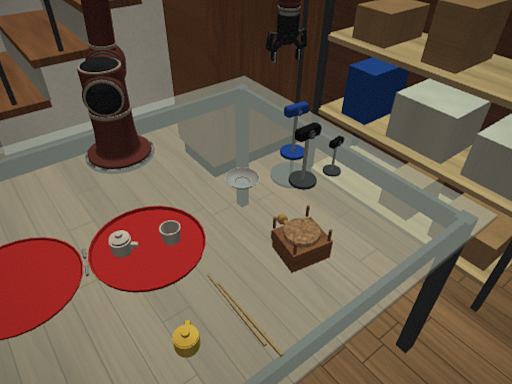

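View pics/t0.png

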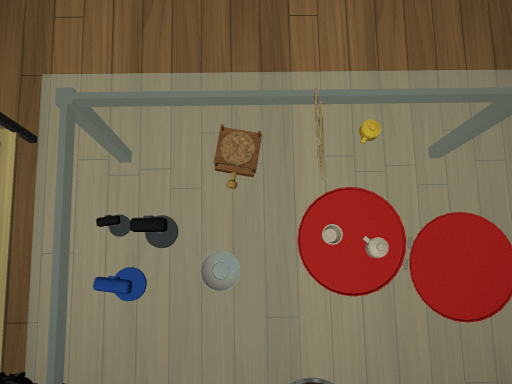

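The scene view shows the bowl at (120,243) with its lug to the right, the cup at (170,232) and the large black webcam at (308,133). In the top view the bowl is at (377,248), its lug at (366,239), and the webcam head at (150,225). Next I'll zoom in on the bowl and webcam.

```bash
python3 - <<'E'
from h import *
a=np.load('pics/s0.npz');b=np.load('pics/t0.npz')
def crop(s,u,v,w=33,k=6):
    c=s['image'][v-25:v+25,u-w:u+w,::-1]; return cv2.resize(c,None,fx=k,fy=k,interpolation=cv2.INTER_NEAREST)
m=np.vstack([np.hstack([crop(a,128,243),crop(b,365,243)]),np.hstack([crop(a,308,140),crop(b,150,228)])])
cv2.imwrite('pics/m0.png',m)
for s in(a,b):
    hs=cv2.cvtColor(s['image'],cv2.COLOR_RGB2HSV)
    red=((hs[...,0]<8)|(hs[...,0]>172))&(hs[...,1]>180)&(hs[...,2]>120)
    n,l,st,c=cv2.connectedComponentsWithStats(red.astype(np.uint8))
    for i in range(1,n):
        if st[i,4]>1000:
            cn=max(cv2.findContours((l==i).astype(np.uint8),0,1)[0],key=len); e=cv2.fitEllipse(cn); print(e,onz(s,*e[0],.014))
E
```

```text
((146.10516357421875, 249.5328369140625), (77.32650756835938, 116.21376037597656), 76.7186050415039) [ 0.49238063 -0.13673207  0.014     ]
((33.938934326171875, 283.4121398925781), (78.38729858398438, 105.51318359375), 32.07969284057617) [ 0.43226221 -0.39297336  0.014     ]
((351.99285888671875, 240.61683654785156), (104.12382507324219, 107.41038513183594), 128.71192932128906) [ 0.4744058 -0.1224132  0.014    ]
((461.92071533203125, 265.63848876953125), (101.74250793457031, 108.21910095214844), 155.63433837890625) [ 0.40132156 -0.41897554  0.014     ]
```

View pics/m0.png

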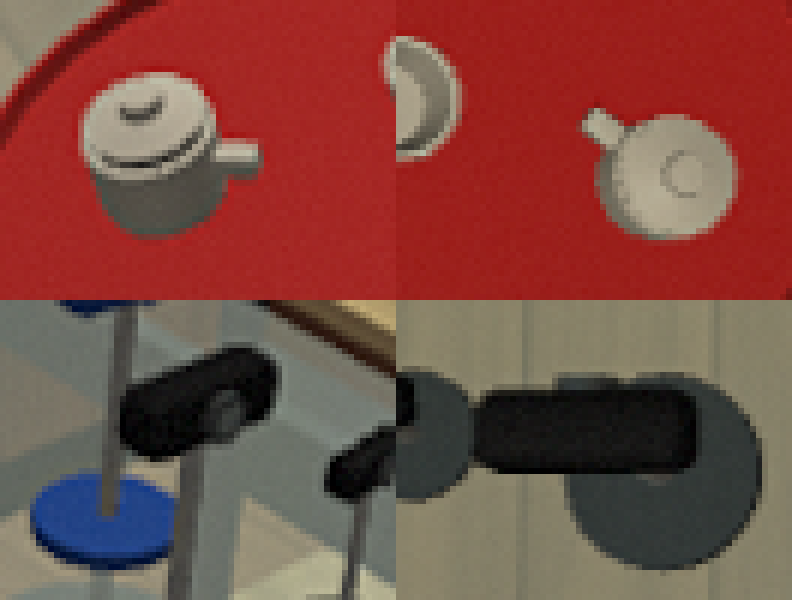

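```bash
python3 - <<'E'
from h import *
np.set_printoptions(precision=4,suppress=True)
a=dict(np.load('pics/s0.npz'));b=dict(np.load('pics/t0.npz'))
P=lambda u0,v0,x,y:(u0-33+x/6-.5,v0-25+y/6-.5)
k=tri(a,P(128,243,142,108),b,P(365,243,288,174));print('knob~',k)
print('knob top z.07',onz(b,*P(365,243,288,174),.0705), onz(a,*P(128,243,142,101),.0705))
print('lug',tri(a,P(128,243,257,157),b,P(365,243,196,120)))
print('lugtop',onz(b,*P(365,243,196,120),.038),onz(a,*P(128,243,255,148),.038))
# lid height: rim of lid etc.
L=tri(a,P(308,140,228,115),b,P(150,228,190,84));print('lens',L)
# black head masks
for s,r in((a,(slice(110,160),slice(285,335))),(b,(slice(205,245),slice(128,170)))):
    g=s['image'].max(2); m=np.zeros_like(g); m[r]=(g[r]<42)
    n,l,st,c=cv2.connectedComponentsWithStats(m); i=1+np.argmax(st[1:,4]); cn=max(cv2.findContours((l==i).astype(np.uint8),0,1)[0],key=len)
    R=cv2.minAreaRect(cn);bx=cv2.boxPoints(R);print(st[i],c[i],R,bx)
    for z in(.2,.217,.23):print(z,[onz(s,*p,z)[:2] for p in bx])
# foot
print('foot top',onz(b,*P(150,228,268,172),.0),'scene',onz(a,302,181,0))
# tray circle by rectified rim
for s in(a,b):
    hs=cv2.cvtColor(s['image'],cv2.COLOR_RGB2HSV)
    red=(((hs[...,0]<8)|(hs[...,0]>172))&(hs[...,1]>180)&(hs[...,2]>90)).astype(np.uint8)
    n,l,st,c=cv2.connectedComponentsWithStats(red)
    i=l[225,130] if s is a else l[255,345]
    cn=max(cv2.findContours((l==i).astype(np.uint8),0,1)[0],key=len)[:,0]
    w=np.array([onz(s,*p,.014)[:2] for p in cn]); print('tray',cv2.minEnclosingCircle(w.astype(np.float32)))
print('rack',onz(b,238,150,.06),'rackposts',[onz(b,u,v,.095) for u,v in((221,127),(262,133),(215,172),(255,177))],'yellow',onz(b,371,130,.06),'dish',onz(b,220,271,.022))
E
```

```text
knob~ (array([ 0.454 , -0.1839,  0.0629]), np.float64(0.0020628842824898844))
knob top z.07 [ 0.454  -0.1807  0.0705] [ 0.4575 -0.1849  0.0705]
lug (array([ 0.4807, -0.1512,  0.0351]), np.float64(0.0005522450341458379))
lugtop [ 0.4806 -0.1502  0.038 ] [ 0.478  -0.1506  0.038 ]
lens (array([0.5281, 0.3983, 0.1843]), np.float64(0.0008934095642550451))
[295 123  26  19 305] [306.9148 131.6984] ((307.5345153808594, 132.08621215820312), (13.555760383605957, 27.66860580444336), 68.19859313964844) [[292.1725 130.931 ]
 [317.8621 120.6552]
 [322.8966 133.2414]
 [297.2069 143.5172]]
0.2 [array([0.5007, 0.3418]), array([0.5017, 0.4433]), array([0.5618, 0.4033]), array([0.5584, 0.3079])]
0.217 [array([0.5215, 0.3212]), array([0.5225, 0.4197]), array([0.5808, 0.3809]), array([0.5775, 0.2884])]
0.23 [array([0.5374, 0.3055]), array([0.5384, 0.4017]), array([0.5953, 0.3638]), array([0.5921, 0.2734])]
[129 216  39  16 524] [148.7347 224.3168] ((148.0, 223.5), (38.0, 15.0), -0.0) [[129. 231.]
 [129. 216.]
 [167. 216.]
 [167. 231.]]
0.2 [array([0.4932, 0.4392]), array([0.5284, 0.4401]), array([0.5269, 0.3516]), array([0.4918, 0.3512])]
0.217 [array([0.4916, 0.4351]), array([0.5262, 0.436 ]), array([0.5248, 0.3489]), array([0.4902, 0.3485])]
0.23 [array([0.4904, 0.432 ]), array([0.5245, 0.4328]), array([0.5231, 0.3468]), array([0.4889, 0.3464])]
foot top [0.5104 0.3996 0.    ] scene [0.509  0.3972 0.    ]
tray ((0.4755482077598572, -0.12325870990753174), 0.14906412363052368)
tray ((0.4758809208869934, -0.12143418192863464), 0.14834436774253845)
rack [0.7213 0.1849 0.06  ] rackposts [array([0.7754, 0.2287, 0.095 ]), array([0.7575, 0.1204, 0.095 ]), array([0.6536, 0.2453, 0.095 ]), array([0.6388, 0.1412, 0.095 ])] yellow [ 0.7729 -0.1803  0.06  ] dish [0.3991 0.2378 0.022 ]
```

arm_command([
  {"dr": [0,0,0],"slide": [-3.3,-3.2,0],"grip": 0},
  {"dr": [0,0,0],"slide": [-3.3,-3.2,0],"grip": 0},
  {"dr": [0,0,0],"slide": [-3.3,-3.2,0],"grip": 0},
  {"dr": [0,0,0],"slide": [-3.3,-3.2,0],"grip": 0},
  {"dr": [0,0,0],"slide": [-3.3,-3.2,0],"grip": 0},
])

```text
t: 0.6
position: [0.2873, 0.3995, 0.2447]
tcp_rot: [-0.0, 0.139, 0.99, -0.0]
contact_force: [0.7, -0.5, 0.5]
gripper_width: 0.0121
finger_force: 0.0
```

arm_command([
  {"dr": [0,0,0],"slide": [-3.3,-3.2,0],"grip": 0},
  {"dr": [0,0,0],"slide": [-3.3,-3.2,0],"grip": 0},
  {"dr": [0,0,0],"slide": [-3.3,-3.2,0],"grip": 0},
  {"dr": [0,0,0],"slide": [-3.3,-3.2,0],"grip": 0},
  {"dr": [0,0,0],"slide": [-3.3,-3.2,0],"grip": 0},
])

```text
t: 1.1
position: [0.4017, 0.2002, 0.245]
tcp_rot: [-0.0, 0.139, 0.99, 0.0]
contact_force: [1.6, 1.0, -0.3]
gripper_width: -0.0
finger_force: 0.0
```

arm_command([
  {"dr": [0,0,0.15],"slide": [0,0,0],"grip": 0},
  {"dr": [0,0,0.15],"slide": [0,0,0],"grip": 0},
  {"dr": [0,0,0.15],"slide": [0,0,0],"grip": 0},
  {"dr": [0,0,0.15],"slide": [0,0,0],"grip": 0},
  {"dr": [0,0,0.15],"slide": [0,0,0],"grip": 0},
])

```text
t: 1.6
position: [0.4011, 0.2018, 0.2447]
tcp_rot: [-0.0, 0.495, 0.869, -0.0]
contact_force: [-0.5, 0.2, 0.4]
gripper_width: -0.0006
finger_force: 0.0
```

arm_command([
  {"dr": [0,0,0.15],"slide": [0,0,0],"grip": 0},
  {"dr": [0,0,0.15],"slide": [0,0,0],"grip": 0},
  {"dr": [0,0,0.15],"slide": [0,0,0],"grip": 0},
  {"dr": [0,0,0.15],"slide": [0,0,0],"grip": 0},
  {"dr": [0,0,0.15],"slide": [0,0,0],"grip": 0},
])

```text
t: 2.1
position: [0.4011, 0.2019, 0.2447]
tcp_rot: [-0.0, 0.779, 0.627, -0.0]
contact_force: [0.2, 0.2, -0.0]
gripper_width: -0.0001
finger_force: 0.0
```

```bash
cat >> h.py <<'E'
from scipy.spatial.transform import Rotation as Ro
def pose():
    s=manip.read_state(); q=s['tcp_rot']; R=Ro.from_quat([q[1],q[2],q[3],q[0]])
    return s,np.array(s['position']),R
def go(target,ydeg=None):
    """total tool-frame slide (cm) and turn (rotvec) to target"""
    s,p,R=pose(); M=R.as_matrix()
    print('t',round(s['t'],2),'p',p.round(4),'ydir',np.degrees(np.arctan2(M[1,1],M[0,1])).round(1),'F',s['contact_force'].round(2),'w',round(s['gripper_width'],4),'ff',round(s['finger_force'],1))
    print('slide cm',(100*M.T@(np.array(target)-p)).round(2))
    if ydeg is not None:
        c,q=np.cos(np.radians(ydeg)),np.sin(np.radians(ydeg)); T=np.array([[-q,c,0],[c,q,0],[0,0,-1]])
        print('turn',Ro.from_matrix(M.T@T).as_rotvec().round(3),'slide after turn',(100*T.T@(np.array(target)-p)).round(2))
E
python3 - <<'E'
from h import *
go([.455,-.183,.22],-39)
E
```

```text
t 2.1 p [0.4011 0.2019 0.2447] ydir -12.3 F [ 0.19  0.19 -0.03] w -0.0001 ff 0.0
slide cm [-36.45  13.49   2.48]
turn [-0.001  0.001  0.465] slide after turn [-26.52  28.41   2.47]
```

arm_command([
  {"dr": [0,0,0.15],"slide": [0,0,0],"grip": 0},
  {"dr": [0,0,0.15],"slide": [0,0,0],"grip": 0},
  {"dr": [0,0,0.15],"slide": [0,0,0],"grip": 0},
  {"dr": [0,0,0],"slide": [-2.7,2.8,0],"grip": 0},
  {"dr": [0,0,0],"slide": [-2.7,2.8,0],"grip": 0},
])

```text
t: 2.6
position: [0.4122, 0.1247, 0.2448]
tcp_rot: [-0.0, 0.897, 0.442, -0.0]
contact_force: [0.8, -0.3, 0.2]
gripper_width: -0.0001
finger_force: 0.0
```

arm_command([
  {"dr": [0,0,0],"slide": [-2.7,2.8,0],"grip": 0},
  {"dr": [0,0,0],"slide": [-2.7,2.8,0],"grip": 0},
  {"dr": [0,0,0],"slide": [-2.7,2.8,0],"grip": 0},
  {"dr": [0,0,0],"slide": [-2.7,2.8,0],"grip": 0},
  {"dr": [0,0,0],"slide": [-2.7,2.8,0],"grip": 0},
])

```text
t: 3.1
position: [0.4403, -0.069, 0.245]
tcp_rot: [-0.0, 0.898, 0.44, -0.0]
contact_force: [0.7, -0.2, 0.9]
gripper_width: -0.0001
finger_force: 0.0
```

arm_command([
  {"dr": [0,0,0],"slide": [-2.7,2.8,0],"grip": 0},
  {"dr": [0,0,0],"slide": [-2.7,2.8,0],"grip": 0},
  {"dr": [0,0,0],"slide": [-2.7,2.8,0.5],"grip": 0},
  {"dr": [0,0,0],"slide": [0,0,0],"grip": 0},
  {"dr": [0,0,0],"slide": [0,0,0],"grip": 0},
])

```text
t: 3.6
position: [0.457, -0.1833, 0.2395]
tcp_rot: [-0.001, 0.898, 0.439, -0.0]
contact_force: [0.7, 0.4, -0.7]
gripper_width: -0.0001
finger_force: 0.0
```

```bash
python3 - <<'E'
from h import *
go([.455,-.183,.22],-39)
w=snap('wrist','w1');b=snap('scene','s1')
print(w['fx'],-w['R'].T@w['t'],w['R'][2])
for n,X in(('knob',[.455,-.183,.0705]),('lug',[.481,-.151,.032])): print(n,proj(w,X),proj(b,X))
E
```

```text
t 3.6 p [ 0.457  -0.1833  0.2395] ydir -37.9 F [ 0.66  0.38 -0.67] w -0.0001 ff 0.0
slide cm [-0.1  -0.17  1.95]
turn [-0.002 -0.     0.02 ] slide after turn [-0.1  -0.17  1.95]
278.1970768000864 [ 0.50209461 -0.12485834  0.36840397] [-0.18001063 -0.22899014 -0.95663979]
knob [254.52287955 178.47459586] [118.47916082 233.41679955]
lug [255.36211695 137.01546206] [137.78220371 244.56297593]
```

View pics/w1.png

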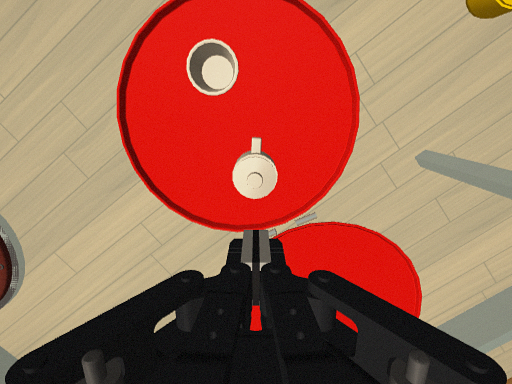

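The wrist view shows the knob at (255,179) and the lug end at (256,139), both within about 2 px of prediction. The lug lies along the tool's x axis. Next I go down to press.

arm_command([
  {"dr": [0,0,0],"slide": [-0.2,-0.2,3.5],"grip": 0},
  {"dr": [0,0,0],"slide": [0,0,3.5],"grip": 0},
  {"dr": [0,0,0],"slide": [0,0,3.5],"grip": 0},
  {"dr": [0,0,0],"slide": [0,0,3.0],"grip": 0},
  {"dr": [0,0,0],"slide": [0,0,0.5],"grip": 0},
])

```text
t: 4.2
position: [0.452, -0.1805, 0.0962]
tcp_rot: [-0.003, 0.897, 0.441, -0.002]
contact_force: [-0.3, 1.4, 0.7]
gripper_width: -0.0002
finger_force: 0.0
```

arm_command([
  {"dr": [0,0,0],"slide": [0,0,0.2],"grip": 0},
  {"dr": [0,0,0],"slide": [0,0,0.2],"grip": 0},
  {"dr": [0,0,0],"slide": [0,0,0.2],"grip": 0},
  {"dr": [0,0,0],"slide": [0,0,0.1],"grip": 0},
  {"dr": [0,0,0],"slide": [0,0,0],"grip": 0},
])

```text
t: 4.7
position: [0.455, -0.1836, 0.0941]
tcp_rot: [0.001, 0.898, 0.44, 0.0]
contact_force: [-0.4, -0.7, -0.1]
gripper_width: -0.0
finger_force: 0.0
```

```bash
python3 - <<'E'
from h import *
go([.4545,-.1835,.078])
a=snap('scene','s2')['image'][205:275,80:180,::-1];b=snap('wrist','w2')['image'][140:310,176:336,::-1]
cv2.imwrite('pics/m2.png',np.hstack([cv2.resize(a,(700,490),interpolation=0)]))
E
```

```text
t 4.7 p [ 0.455  -0.1836  0.0941] ydir -37.8 F [-0.35 -0.68 -0.11] w -0.0 ff 0.0
slide cm [-0.03 -0.05  1.61]
```

View pics/m2.png

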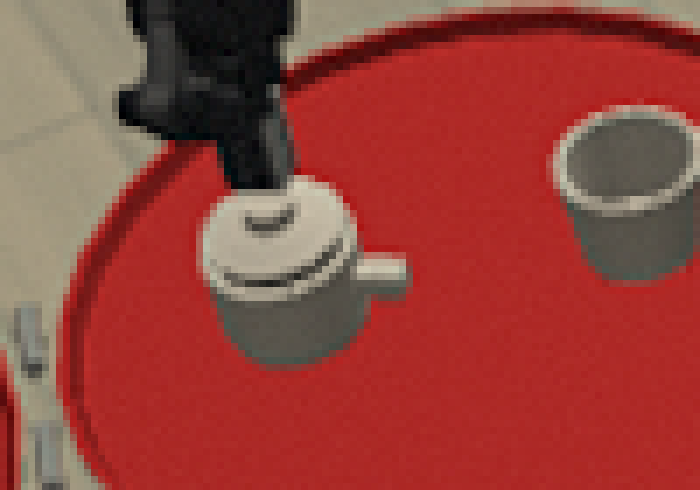

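The scene crop shows the closed tips about 1 cm above the knob at (270,210), centred to within 2–3 mm. The dark seal is visible, so I press on slowly.

arm_command([
  {"dr": [0,0,0],"slide": [0.1,0,0.2],"grip": 0},
  {"dr": [0,0,0],"slide": [0,0,0.2],"grip": 0},
  {"dr": [0,0,0],"slide": [0,0,0.2],"grip": 0},
  {"dr": [0,0,0],"slide": [0,0,0.2],"grip": 0},
  {"dr": [0,0,0],"slide": [0,0,0.1],"grip": 0},
])

```text
t: 5.3
position: [0.455, -0.1824, 0.0839]
tcp_rot: [-0.0, 0.898, 0.44, -0.0]
contact_force: [-0.1, 0.8, -0.4]
gripper_width: -0.0
finger_force: 0.0
```

arm_command([
  {"dr": [0,0,0],"slide": [0,0,0.1],"grip": 0},
  {"dr": [0,0,0],"slide": [0,0,0.1],"grip": 0},
  {"dr": [0,0,0],"slide": [0,0,0.05],"grip": 0},
  {"dr": [0,0,0],"slide": [0,0,0],"grip": 0},
  {"dr": [0,0,0],"slide": [0,0,0],"grip": 0},
])

```text
t: 5.8
position: [0.4554, -0.1826, 0.0821]
tcp_rot: [0.0, 0.898, 0.44, 0.0]
contact_force: [-1.3, 1.7, 5.1]
gripper_width: 0.0003
finger_force: 2.3
```

arm_command([
  {"dr": [0,0,0],"slide": [0,0,0.05],"grip": 0},
  {"dr": [0,0,0],"slide": [0,0,0.05],"grip": 0},
  {"dr": [0,0,0],"slide": [0,0,0.05],"grip": 0},
  {"dr": [0,0,0],"slide": [0,0,0.05],"grip": 0},
  {"dr": [0,0,0],"slide": [0,0,0],"grip": 0},
])

```text
t: 6.3
position: [0.4552, -0.1825, 0.0797]
tcp_rot: [-0.0, 0.898, 0.44, -0.0]
contact_force: [-1.4, -0.3, 4.1]
gripper_width: 0.0004
finger_force: 2.0
```

arm_command([
  {"dr": [0,0,0],"slide": [0,0,0.05],"grip": 0},
  {"dr": [0,0,0],"slide": [0,0,0.05],"grip": 0},
  {"dr": [0,0,0],"slide": [0,0,0],"grip": 0},
  {"dr": [0,0,0],"slide": [0,0,0],"grip": 0},
  {"dr": [0,0,0],"slide": [0,0,0],"grip": 0},
])

```text
t: 6.8
position: [0.4552, -0.1825, 0.0787]
tcp_rot: [-0.0, 0.898, 0.44, -0.0]
contact_force: [-2.0, 0.9, 3.5]
gripper_width: -0.0
finger_force: 1.8
```

arm_command([
  {"dr": [0,0,0],"slide": [0,0,0.03],"grip": 0},
  {"dr": [0,0,0],"slide": [0,0,0.03],"grip": 0},
  {"dr": [0,0,0],"slide": [0,0,0],"grip": 0},
  {"dr": [0,0,0],"slide": [0,0,0],"grip": 0},
  {"dr": [0,0,0],"slide": [0,0,0],"grip": 0},
])

```text
t: 7.3
position: [0.4552, -0.1825, 0.0782]
tcp_rot: [0.0, 0.898, 0.44, -0.0]
contact_force: [-1.3, 1.3, 3.5]
gripper_width: 0.0001
finger_force: 2.2
```

arm_command([
  {"dr": [0,0,0],"slide": [0,0,0.03],"grip": 0},
  {"dr": [0,0,0],"slide": [0,0,0.03],"grip": 0},
  {"dr": [0,0,0],"slide": [0,0,0],"grip": 0},
  {"dr": [0,0,0],"slide": [0,0,0],"grip": 0},
  {"dr": [0,0,0],"slide": [0,0,0],"grip": 0},
])

```text
t: 7.8
position: [0.4554, -0.1826, 0.078]
tcp_rot: [0.0, 0.898, 0.44, 0.0]
contact_force: [-1.7, 1.1, 7.3]
gripper_width: -0.0
finger_force: 3.3
```

arm_command([
  {"dr": [0,0,0],"slide": [0,0,0.03],"grip": 0},
  {"dr": [0,0,0],"slide": [0,0,0.03],"grip": 0},
  {"dr": [0,0,0],"slide": [0,0,0],"grip": 0},
  {"dr": [0,0,0],"slide": [0,0,0],"grip": 0},
  {"dr": [0,0,0],"slide": [0,0,0],"grip": 0},
])

```text
t: 8.3
position: [0.4557, -0.1827, 0.0781]
tcp_rot: [0.0, 0.898, 0.44, 0.0]
contact_force: [-3.6, 2.3, 8.6]
gripper_width: -0.0002
finger_force: 4.7
```

arm_command([
  {"dr": [0,0,0],"slide": [0,0,0.02],"grip": 0},
  {"dr": [0,0,0],"slide": [0,0,0.02],"grip": 0},
  {"dr": [0,0,0],"slide": [0,0,0],"grip": 0},
  {"dr": [0,0,0],"slide": [0,0,0],"grip": 0},
  {"dr": [0,0,0],"slide": [0,0,0],"grip": 0},
])

```text
t: 8.8
position: [0.4559, -0.1828, 0.0781]
tcp_rot: [0.0, 0.898, 0.44, 0.0]
contact_force: [-2.8, 2.0, 9.8]
gripper_width: -0.0001
finger_force: 5.6
```

arm_command([
  {"dr": [0,0,0],"slide": [0,0,0.05],"grip": 0},
  {"dr": [0,0,0],"slide": [0,0,0.05],"grip": 0},
  {"dr": [0,0,0],"slide": [0,0,0],"grip": 0},
  {"dr": [0,0,0],"slide": [0,0,0],"grip": 0},
  {"dr": [0,0,0],"slide": [0,0,0],"grip": 0},
])

```text
t: 9.3
position: [0.4564, -0.1831, 0.0782]
tcp_rot: [0.001, 0.898, 0.44, 0.001]
contact_force: [-3.9, 2.9, 15.8]
gripper_width: -0.0005
finger_force: 7.9
```

arm_command([
  {"dr": [0,0,0],"slide": [0,0,-0.3],"grip": 0},
  {"dr": [0,0,0],"slide": [0,0,-1.0],"grip": 0},
  {"dr": [0,0,0],"slide": [0,0,-3],"grip": 0},
  {"dr": [0,0,0],"slide": [0,0,-3],"grip": 1},
  {"dr": [0,0,0],"slide": [0,0,-3],"grip": 1},
])

```text
t: 9.8
position: [0.4548, -0.1822, 0.1792]
tcp_rot: [-0.0, 0.898, 0.44, -0.0]
contact_force: [-0.2, -0.6, 0.7]
gripper_width: 0.0284
finger_force: 0.0
```

arm_command([
  {"dr": [0,0,0],"slide": [0,0,-3],"grip": 1},
  {"dr": [0,0,0],"slide": [0,0,-1],"grip": 1},
  {"dr": [0,0,0],"slide": [0,0,0],"grip": 1},
  {"dr": [0,0,0],"slide": [0,0,0],"grip": 1},
  {"dr": [0,0,0],"slide": [0,0,0],"grip": 1},
])

```text
t: 10.3
position: [0.4542, -0.182, 0.2161]
tcp_rot: [-0.002, 0.898, 0.44, -0.001]
contact_force: [0.6, 0.3, -0.7]
gripper_width: 0.0852
finger_force: 0.0
```

```bash
python3 - <<'E'
from h import *
go([.4545,-.1835,.22],-39)
w=snap('wrist','w3');a=snap('scene','s3')
for n,X in(('knob',[.455,-.183,.064]),('lug',[.481,-.151,.032])): print(n,proj(w,X),proj(a,X))
a=a['image'][215:275,90:165,::-1];b=w['image'][120:210,200:310,::-1]
cv2.imwrite('pics/m3.png',np.hstack([cv2.resize(a,(375,300),interpolation=0),cv2.resize(b,(385,315),interpolation=0)[:300]]))
E
```

```text
t 10.3 p [ 0.4542 -0.182   0.2161] ydir -37.8 F [ 0.63  0.32 -0.66] w 0.0852 ff 0.0
slide cm [-0.11  0.11 -0.39]
turn [-0.004  0.001  0.022] slide after turn [-0.1   0.12 -0.39]
knob [257.59943834 181.76386284] [119.01280983 235.26616264]
lug [258.40549274 138.49564246] [137.78220371 244.56297593]
```

View pics/m3.png

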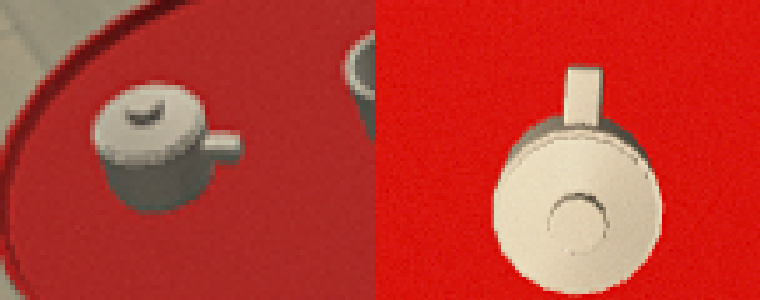

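The seal is no longer visible, so the lid is home. In the wrist view the knob is at about (257.5,183.5) and the lug end at about (259.7,139.5).

```bash
python3 - <<'E'
from h import *
w=dict(np.load('pics/w3.npz'))
k=onz(w,257.5,183.5,.064);l=onz(w,259.7,139.5,.037);print(k,l,np.linalg.norm((l-k)[:2]),np.degrees(np.arctan2(*(l-k)[1::-1])))
im=w['image'].astype(int); m=((im[...,1]>90)).astype(np.uint8); m[:120]=0;m[215:]=0;m[:,:220]=0;m[:,300:]=0
n,L,st,c=cv2.connectedComponentsWithStats(m);i=1+np.argmax(st[1:,4]);mm=(L==i).astype(np.uint8)
mm=cv2.morphologyEx(mm,cv2.MORPH_OPEN,cv2.getStructuringElement(2,(19,19)))
cn=max(cv2.findContours(mm,0,1)[0],key=len)[:,0]; print(cv2.fitEllipse(cn))
go([k[0],k[1],.034],-38)
E
```

```text
[ 0.45377063 -0.18442213  0.064     ] [ 0.48175271 -0.1522879   0.037     ] 0.042609925121564904 48.95105621191221
((256.12689208984375, 178.9279022216797), (44.491641998291016, 51.233642578125), 160.2236785888672)
t 10.4 p [ 0.4545 -0.1821  0.2166] ydir -37.8 F [ 0.1   0.   -0.12] w 0.0853 ff 0.0
slide cm [-0.22  0.15 18.26]
turn [-0.003  0.     0.004] slide after turn [-0.23  0.09 18.26]
```

arm_command([
  {"dr": [0,0,0.03],"slide": [-0.2,0.1,2],"grip": 1},
  {"dr": [0,0,0],"slide": [0,0,3.5],"grip": 1},
  {"dr": [0,0,0],"slide": [0,0,3.5],"grip": 1},
  {"dr": [0,0,0],"slide": [0,0,2],"grip": 1},
  {"dr": [0,0,0],"slide": [0,0,0],"grip": 1},
])

```text
t: 10.9
position: [0.4518, -0.1829, 0.1038]
tcp_rot: [-0.004, 0.904, 0.427, -0.003]
contact_force: [-1.1, -0.7, -0.7]
gripper_width: 0.0854
finger_force: 0.0
```

```bash
python3 - <<'E'
from h import *
go([.4545,-.184,.024],-39.5)
w=snap('wrist','w4'); cv2.imwrite('pics/m4.png',w['image'][100:330,130:390,::-1])
E
```

```text
t 10.9 p [ 0.4518 -0.1829  0.1038] ydir -39.5 F [-1.14 -0.74 -0.67] w 0.0854 ff 0.0
slide cm [0.1  0.35 7.98]
turn [-0.009  0.001  0.   ] slide after turn [0.09 0.28 7.98]
```

View pics/m4.png

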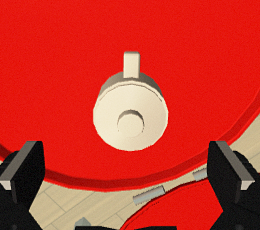

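The wrist view shows the bowl between the open fingers, with its lug clear of them. I'll settle and continue down.

arm_command([
  {"dr": [0,0,0],"slide": [0,0,1],"grip": 1},
  {"dr": [0,0,0],"slide": [0,0,1],"grip": 1},
  {"dr": [0,0,0],"slide": [0,0,0],"grip": 1},
  {"dr": [0,0,0],"slide": [0,0,0],"grip": 1},
  {"dr": [0,0,0],"slide": [0,0,0],"grip": 1},
])

```text
t: 11.45
position: [0.4552, -0.1849, 0.0892]
tcp_rot: [0.0, 0.904, 0.427, 0.0]
contact_force: [-0.3, 0.8, -0.8]
gripper_width: 0.0855
finger_force: 0.0
```

```bash
python3 - <<'E'
from h import *
go([.4545,-.184,.024],-39.5)
w=snap('wrist','w5')
im=w['image'].astype(int); m=((im[...,1]>90)&(im[...,0]-im[...,2]<90)).astype(np.uint8); m[:100]=0;m[300:]=0;m[:,:210]=0;m[:,310:]=0
for r in range(170,260,15): x=np.where(m[r])[0]; print(r,x.min() if len(x) else 0,x.max() if len(x) else 0)
s,p,R=pose(); print([proj(w,p+R.apply([0,y,.008])) for y in(-.04275,0,.04275)], proj(w,[.4545,-.184,.064]),proj(w,[.4545,-.184,.055]))
cv2.imwrite('pics/m5.png',im[100:330,130:390,::-1])
E
```

```text
t 11.45 p [ 0.4552 -0.1849  0.0892] ydir -39.5 F [-0.28  0.75 -0.79] w 0.0855 ff 0.0
slide cm [ 0.02 -0.12  6.52]
turn [ 0.001 -0.     0.   ] slide after turn [ 0.02 -0.11  6.52]
170 247 263
185 230 271
200 221 285
215 215 292
230 214 293
245 221 287
[array([178.32291333, 248.41517606]), array([256.34213339, 248.34705522]), array([334.34997013, 248.27894431])] [254.32539489 234.21930318] [254.35655954 228.07562827][ WARN:0@0.342] global loadsave.cpp:1063 imwrite_ Unsupported depth image for selected encoder is fallbacked to CV_8U.
```

View pics/m5.png

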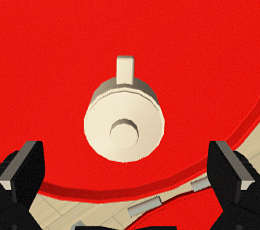

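The knob is at (254,233), matching the prediction of (254.3,234.2). Next: descend and grasp.

arm_command([
  {"dr": [0,0,0],"slide": [0,-0.1,2],"grip": 1},
  {"dr": [0,0,0],"slide": [0,0,2],"grip": 1},
  {"dr": [0,0,0],"slide": [0,0,1.5],"grip": 1},
  {"dr": [0,0,0],"slide": [0,0,1],"grip": 1},
  {"dr": [0,0,0],"slide": [0,0,0],"grip": 1},
])

```text
t: 12.0
position: [0.4532, -0.1835, 0.0224]
tcp_rot: [-0.001, 0.904, 0.427, -0.001]
contact_force: [0.1, -0.2, 0.2]
gripper_width: 0.0852
finger_force: 0.0
```

arm_command([
  {"dr": [0,0,0],"slide": [0,0,0],"grip": 0.8},
  {"dr": [0,0,0],"slide": [0,0,0],"grip": 0.7},
  {"dr": [0,0,0],"slide": [0,0,0],"grip": 0.65},
  {"dr": [0,0,0],"slide": [0,0,0],"grip": 0.6},
  {"dr": [0,0,0],"slide": [0,0,0],"grip": 0.5},
], squeeze=30)

```text
t: 12.5
position: [0.4548, -0.1845, 0.0248]
tcp_rot: [0.001, 0.904, 0.427, 0.001]
contact_force: [-0.4, 0.2, 6.0]
gripper_width: 0.0536
finger_force: 32.1
```

arm_command([
  {"dr": [0,0,0],"slide": [0,0,0],"grip": 0.3},
  {"dr": [0,0,0],"slide": [0,0,0],"grip": 0},
  {"dr": [0,0,0],"slide": [0,0,0],"grip": 0},
  {"dr": [0,0,0],"slide": [0,0,0],"grip": 0},
  {"dr": [0,0,0],"slide": [0,0,0],"grip": 0},
], squeeze=35)

```text
t: 13.0
position: [0.4548, -0.1845, 0.0248]
tcp_rot: [0.001, 0.904, 0.427, 0.0]
contact_force: [-1.5, 1.2, 5.3]
gripper_width: 0.0531
finger_force: 35.5
```

arm_command([
  {"dr": [0,0,0],"slide": [0,0,-0.5],"grip": 0},
  {"dr": [0,0,0],"slide": [0,0,-1],"grip": 0},
  {"dr": [0,0,0],"slide": [0,0,-1.5],"grip": 0},
  {"dr": [0,0,0],"slide": [0,0,-1.5],"grip": 0},
  {"dr": [0,0,0],"slide": [0,0,-1.5],"grip": 0},
])

```text
t: 13.5
position: [0.4537, -0.1839, 0.0843]
tcp_rot: [-0.0, 0.904, 0.427, -0.0]
contact_force: [0.0, -0.6, -1.8]
gripper_width: 0.0532
finger_force: 37.1
```

arm_command([
  {"dr": [0,0,0],"slide": [0,0,-2],"grip": 0},
  {"dr": [0,0,0],"slide": [0,0,-2],"grip": 0},
  {"dr": [0,0,0],"slide": [0,0,-2],"grip": 0},
  {"dr": [0,0,0],"slide": [0,0,-2],"grip": 0},
  {"dr": [0,0,0],"slide": [0,0,-1],"grip": 0},
])

```text
t: 14.0
position: [0.4546, -0.1844, 0.1759]
tcp_rot: [0.001, 0.904, 0.427, 0.001]
contact_force: [0.5, 0.1, -1.1]
gripper_width: 0.053
finger_force: 37.2
```

```bash
python3 - <<'E'
from h import *
go([.671,.397,.177],90)
w=snap('wrist','w6');a=snap('scene','s6');t=snap('top','t6')
A=cv2.resize(a['image'][140:300,60:210,::-1],None,fx=2.5,fy=2.5,interpolation=0)
B=cv2.resize(w['image'][170:300,170:340,::-1],None,fx=2.3,fy=2.3,interpolation=0)
m=np.zeros((400,780,3),np.uint8); m[:400,:375]=A[:400,:375]; m[:B.shape[0],380:380+B.shape[1]]=B; cv2.imwrite('pics/m6.png',m)
E
```

```text
t 14.0 p [ 0.4546 -0.1844  0.1759] ydir -39.5 F [ 0.46  0.09 -1.14] w 0.053 ff 37.2
slide cm [ 58.63 -20.26  -0.15]
turn [ 2.00e-03  3.00e-03 -2.26e+00] slide after turn [-21.64  58.14  -0.11]
```

View pics/m6.png

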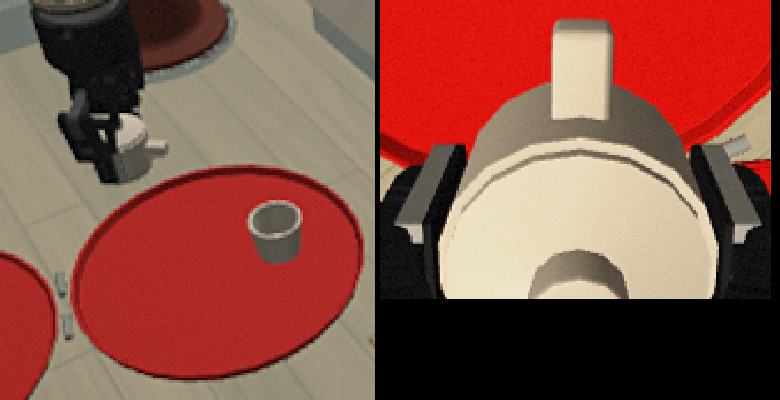

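The bowl is held by its body with the lid flush and the lug between the fingers along tool x. Next I turn it and refine the lens position.

arm_command([
  {"dr": [0,0,-0.07],"slide": [0,0,0],"grip": 0},
  {"dr": [0,0,-0.15],"slide": [0,0,0],"grip": 0},
  {"dr": [0,0,-0.15],"slide": [0,0,0],"grip": 0},
  {"dr": [0,0,-0.15],"slide": [0,0,0],"grip": 0},
  {"dr": [0,0,-0.15],"slide": [0,0,0],"grip": 0},
])

```text
t: 14.65
position: [0.4531, -0.1835, 0.1715]
tcp_rot: [-0.002, 0.712, 0.703, -0.0]
contact_force: [0.7, -0.1, -1.7]
gripper_width: 0.053
finger_force: 37.2
```

arm_command([
  {"dr": [0,0,-0.15],"slide": [0,0,0],"grip": 0},
  {"dr": [0,0,-0.15],"slide": [0,0,0],"grip": 0},
  {"dr": [0,0,-0.15],"slide": [0,0,0],"grip": 0},
  {"dr": [0,0,-0.15],"slide": [0,0,0],"grip": 0},
  {"dr": [0,0,-0.15],"slide": [0,0,0],"grip": 0},
])

```text
t: 15.15
position: [0.4531, -0.1835, 0.1715]
tcp_rot: [-0.002, 0.405, 0.914, 0.0]
contact_force: [0.9, 0.3, -1.7]
gripper_width: 0.0531
finger_force: 37.2
```

arm_command([
  {"dr": [0,0,-0.15],"slide": [0,0,0],"grip": 0},
  {"dr": [0,0,-0.15],"slide": [0,0,0],"grip": 0},
  {"dr": [0,0,-0.15],"slide": [0,0,0],"grip": 0},
  {"dr": [0,0,-0.15],"slide": [0,0,0],"grip": 0},
  {"dr": [0,0,-0.08],"slide": [0,0,0],"grip": 0},
])

```text
t: 15.65
position: [0.4531, -0.1835, 0.1715]
tcp_rot: [-0.002, 0.078, 0.997, 0.001]
contact_force: [0.5, 1.1, -2.2]
gripper_width: 0.0534
finger_force: 37.2
```

```bash
python3 - <<'E'
from h import *
np.set_printoptions(precision=4,suppress=True)
go([.671,.397,.177],90)
a=dict(np.load('pics/s0.npz'));b=dict(np.load('pics/t0.npz'))
c,d=ray(a,312.5,133.7)
for x in(.525,.53,.535,.54): print(c+d*(x-c[0])/d[0])
for z in(.19,.2,.21):print('bump',z,onz(b,148.3,215,z),'base edge',onz(b,148.3,217.2,z))
# foot circle in both
print('foot pix',proj(a,[.51,.398,.003]))
g=a['image'][118:150,288:330].max(2); print(g[8:24,18:34])
E
```

```text
t 15.65 p [ 0.4531 -0.1835  0.1715] ydir 81.1 F [ 0.54  1.14 -2.17] w 0.0534 ff 37.2
slide cm [-12.55  60.72  -0.51]
turn [ 0.001 -0.003 -0.155] slide after turn [-21.79  58.05  -0.55]
[0.525  0.4012 0.1816]
[0.53   0.3956 0.1859]
[0.535  0.3901 0.1903]
[0.54   0.3845 0.1947]
bump 0.19 [0.5313 0.3973 0.19  ] base edge [0.526  0.3972 0.19  ]
bump 0.2 [0.53   0.3953 0.2   ] base edge [0.5248 0.3952 0.2   ]
bump 0.21 [0.5287 0.3932 0.21  ] base edge [0.5236 0.3931 0.21  ]
foot pix [302.4798 180.3243]
[[  7  17  18  20  23  22  29  21  21  23  20  21  15   6  23  81]
 [ 21  23  24  22  24  23  24  21  27  16  18  18   5   6  16  73]
 [ 22  26  25  21  22  23  21  20   9  15   2  11  13  10   7  73]
 [ 25  19  26  22  18   8  10  16   8   7   9  11   9   9  21  83]
 [ 21  22  17  16  17  36  54  57  34   8   3  12   8   7  43 102]
 [ 17  19  12  15  31  53  55  45  35  19   7   8  10   0  52 117]
 [ 19   6   4  19  45  45  33  35  52  29  19   8   6   0  61 133]
 [ 11  12   9  22  36  36  50  57  63  38  14   3   0  31 102 141]
 [ 12   0  21  32  38  40  62  62  56  35   6   0  10  68 118 132]
 [  8   7  17  29  32  47  59  58  50  28  39  57  96 103 120 118]
 [ 14  10  20  28  32  48  63  53  50  81 102 108 124 120 116 114]
 [  8  10   5  13  26  37  42  40  73 114 121 119 116 116 114 114]
 [  7   3  11  38  44  38  51  66 107 119 116 115 114 115 115 115]
 [ 11  40  65  89 101  96 102 105 117 114 118 112 115 113 115 114]
 [ 63  69  84 107 119 118 115 116 114 114 114 115 113 115 116 115]
 [ 76  74  82 107 114 115 111 112 114 116 114 112 115 115 114 114]]
```

arm_command([
  {"dr": [0,0,-0.08],"slide": [0,0,0],"grip": 0},
  {"dr": [0,0,-0.075],"slide": [0,0,0],"grip": 0},
  {"dr": [0,0,0],"slide": [-1.2,2,-0.1],"grip": 0},
  {"dr": [0,0,0],"slide": [-2.2,4,-0.1],"grip": 0},
  {"dr": [0,0,0],"slide": [-2.2,4,-0.1],"grip": 0},
])

```text
t: 16.15
position: [0.51, -0.0834, 0.1748]
tcp_rot: [-0.001, 0.003, 1.0, 0.0]
contact_force: [0.9, 0.0, -1.7]
gripper_width: 0.0533
finger_force: 37.4
```

arm_command([
  {"dr": [0,0,0],"slide": [-2.2,4,-0.1],"grip": 0},
  {"dr": [0,0,0],"slide": [-2.2,4,-0.1],"grip": 0},
  {"dr": [0,0,0],"slide": [-2.2,4,0],"grip": 0},
  {"dr": [0,0,0],"slide": [-2.2,4,0],"grip": 0},
  {"dr": [0,0,0],"slide": [-2.2,4,0],"grip": 0},
])

```text
t: 16.65
position: [0.6211, 0.1169, 0.1763]
tcp_rot: [-0.002, 0.002, 1.0, -0.0]
contact_force: [0.1, -0.9, -2.2]
gripper_width: 0.0534
finger_force: 37.4
```

```bash
python3 - <<'E'
from h import *
go([.670,.396,.179],90)
E
```

```text
t 16.65 p [0.6211 0.1169 0.1763] ydir 89.7 F [ 0.14 -0.87 -2.23] w 0.0534 ff 37.4
slide cm [-4.77 27.93 -0.3 ]
turn [-0.    -0.003 -0.005] slide after turn [-4.89 27.91 -0.27]
```

arm_command([
  {"dr": [0,0,0],"slide": [-1.2,4,-0.1],"grip": 0},
  {"dr": [0,0,0],"slide": [-1.2,4,-0.1],"grip": 0},
  {"dr": [0,0,0],"slide": [-1.2,4,-0.1],"grip": 0},
  {"dr": [0,0,0],"slide": [-1.2,4,0],"grip": 0},
  {"dr": [0,0,0],"slide": [0,4,0],"grip": 0},
])

```text
t: 17.15
position: [0.6705, 0.3161, 0.1788]
tcp_rot: [-0.001, 0.003, 1.0, -0.001]
contact_force: [0.5, -0.0, -1.9]
gripper_width: 0.0531
finger_force: 37.4
```

arm_command([
  {"dr": [0,0,0],"slide": [0,3,0],"grip": 0},
  {"dr": [0,0,0],"slide": [0,2.5,0],"grip": 0},
  {"dr": [0,0,0],"slide": [0,1.5,0],"grip": 0},
  {"dr": [0,0,0],"slide": [0,0.5,0],"grip": 0},
  {"dr": [0,0,0],"slide": [0,0,0],"grip": 0},
])

```text
t: 17.65
position: [0.6704, 0.3897, 0.1804]
tcp_rot: [-0.001, 0.002, 1.0, -0.001]
contact_force: [0.0, -0.4, -2.5]
gripper_width: 0.0534
finger_force: 37.4
```

```bash
python3 - <<'E'
from h import *
go([.670,.396,.179],90)
a=snap('scene','s7');t=snap('top','t7')
for s in(a,t): print([proj(s,X).round(1) for X in([.53,.396,.186],[.67,.396,.186],[.626,.396,.186],[.67,.396,.218])])
A=cv2.resize(a['image'][90:200,270:370,::-1],None,fx=4,fy=4,interpolation=0)
B=cv2.resize(t['image'][100:245,110:210,::-1],None,fx=3.6,fy=3.6,interpolation=0)
m=np.zeros((525,790,3),np.uint8); m[:440,:400]=A; m[:B.shape[0],410:410+B.shape[1]]=B; cv2.imwrite('pics/m7.png',m)
E
```

```text
t 17.65 p [0.6704 0.3897 0.1804] ydir 89.7 F [ 0.01 -0.38 -2.45] w 0.0534 ff 37.4
slide cm [0.05 0.63 0.14]
turn [-0.001 -0.001 -0.004] slide after turn [0.04 0.63 0.14]
[array([312.6, 133.6]), array([349.4, 155.5]), array([337.2, 148.3]), array([351.5, 145.3])]
[array([149.2, 215.7]), array([150.2, 158.2]), array([149.9, 176. ]), array([147.5, 154.9])]
```

View pics/m7.png

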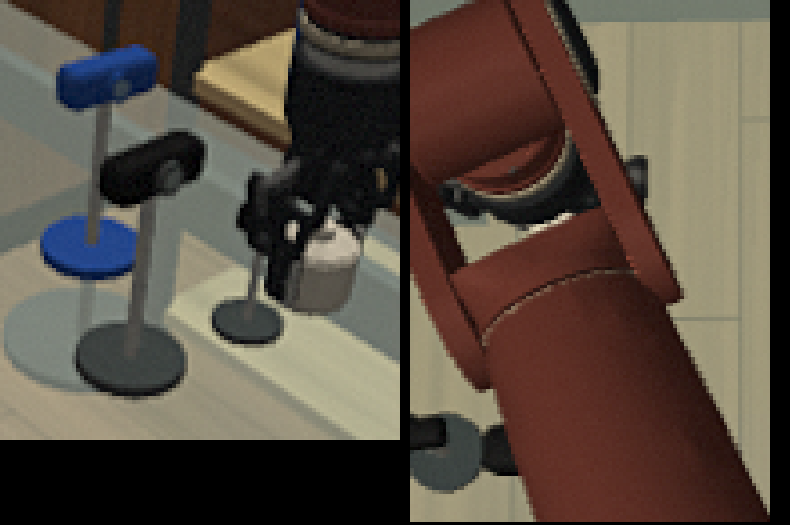

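The scene view shows the held bowl at about (350,157), against a prediction of (349,156). It is upright and the webcam is clear. One small final correction, then settle.

arm_command([
  {"dr": [0,0,0],"slide": [0,0.3,0.1],"grip": 0},
  {"dr": [0,0,0],"slide": [0,0.3,0],"grip": 0},
  {"dr": [0,0,0],"slide": [0,0,0],"grip": 0},
  {"dr": [0,0,0],"slide": [0,0,0],"grip": 0},
  {"dr": [0,0,0],"slide": [0,0,0],"grip": 0},
])

```text
t: 18.25
position: [0.6709, 0.3958, 0.1807]
tcp_rot: [0.0, 0.002, 1.0, -0.0]
contact_force: [0.1, 0.2, -2.2]
gripper_width: 0.0533
finger_force: 37.4
```

arm_command([
  {"dr": [0,0,0],"slide": [0,0,0],"grip": 0},
  {"dr": [0,0,0],"slide": [0,0,0],"grip": 0},
  {"dr": [0,0,0],"slide": [0,0,0],"grip": 0},
  {"dr": [0,0,0],"slide": [0,0,0],"grip": 0},
  {"dr": [0,0,0],"slide": [0,0,0],"grip": 0},
])

```text
t: 18.75
position: [0.6708, 0.3959, 0.1806]
tcp_rot: [0.0, 0.002, 1.0, -0.0]
contact_force: [0.2, -0.4, -2.1]
gripper_width: 0.0529
finger_force: 37.4
```

```bash
python3 - <<'E'
from h import *
go([.670,.396,.179],90)
w=snap('wrist','w8'); o=dict(np.load('pics/w6.npz'))
d=cv2.absdiff(w['image'][180:300,195:320],o['image'][180:300,195:320]).max(2)
for s in (w,o):
    g=s['image'].astype(int); m=((g[...,1]>150)).astype(np.uint8); m[:150]=0; m[:,:190]=0;m[:,330:]=0; print(cv2.boundingRect(m[:240]), np.where(m[185])[0][[0,-1]])
print(manip.close_job())
E
```

```text
t 18.75 p [0.6708 0.3959 0.1806] ydir 89.7 F [ 0.23 -0.39 -2.07] w 0.0529 ff 37.4
slide cm [0.08 0.01 0.16]
turn [-0.     0.    -0.005] slide after turn [0.08 0.01 0.16]
(223, 153, 67, 87) [248 270]
(209, 180, 121, 60) [245 269]
the job is handed in; nothing more can be done
None
```

I handed the job in at about 19 s with no verdict returned: the lid is pressed home (peak reading about 16 N), and the bowl is held by its body, upright, about 14 cm in front of the webcam lens by my estimate, lug towards it.

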